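# Line up the bookbinder's hand stamps by height

## Robot

A 6-joint arm with a two-finger parallel gripper is mounted at the origin on the work surface. World frame = base frame: x ahead of the robot, y to its left, z up, the work surface at z = 0. Lengths are in mm, angles in rad, forces in N, time in s.
With the tool pointing down it reaches from about 350 to 975 mm from the base axis. Payload 7.1 kg.
Tool frame: the origin (TCP) lies at the very end of the fingers, on their centre line; the grasp point (between the pads) lies 19 mm behind it (ctrl.tcp_to_grasp is the distance from the TCP to the grasp point, in mm); z points along the fingers, x is the direction in which the jaws open and shut, and the axes are right-handed (so a half turn about z gives the same grasp; the last joint's range is limited). The gripper opens to 88 mm and grips with 3 to 60 N. Pads are 20 mm wide; open, the fingers measure 115 mm over their backs; the gripper's body (75 mm by 178 mm) begins 61 mm behind the grasp point.
Start: joints at [1.206, 0.423, 1.63, -0, 1.089, -0.019], TCP at [211.811, 587.997, 222.675] pointing down, gripper open.
Joint ranges: [-3, 3], [-0.9, 2.11], [0.09, 2.58], [-1.31, 4.45], [0.11, 2.69], [-2.54, 2.54]. Speed limits (rad/s): [2.39, 2.39, 3.01, 3.14, 3.14, 3.14].

## Interface

Orientations are given as a rotation vector (axis times angle).
In Python, from workcell import get_obs, viewer, ctrl, masks_of gives the robot as it stands. The module is installed in compiled form; this text tells all that it offers.
- The arm moves only by the shell command python3 -m inch 'ROWS'. ROWS is JSON, a list of rows, each an object of numbers: "tx", "ty", "tz": the shift along the tool's x, y, z in cm; "ax", "ay", "az": the turn, a rotation vector about the tool's x, y, z in degrees; "jaw": the opening, from 0 (shut) to 1 (fully open). In form: [{"tx": .., "ty": .., "tz": .., "ax": .., "ay": .., "az": .., "jaw": ..}, ...]. A call has 1 to 12 rows; each row shifts and turns the commanded pose from where the row before left it, along the tool's axes as they then stand; what a row does not reach is not made up. A row lasts 1/8 s, in which the tool goes at most 62.5 mm and 10.7 degrees, less where a joint would pass 70% of its speed; a pose out of reach is approached as far as the arm can. A call is refused whole if a number of a shift passes 6.25 or a number of a turn 10.7, either way. A call with a gripper value outside its range is refused whole. The fingers move at their own pace and stop on an object; the grip force is fixed at half the most. Time passes only in rows, so rows that do not move let the fingers close. It gives the time, the measured TCP pose, the force and the opening at its end, in the units of the state.
- get_obs(): the state, without advancing time (a new reading comes with each control period).
- viewer.get_image(name): name is "scene" or "top" or "wrist"; returns (picture, depth): 384x512x3 uint8, red, green, blue; 384x512 float32, mm along the optical axis (not along the pixel's ray), 0 where there is no reading.
- viewer.get_calibration(name): a dict with "fx", "fy", "cx", "cy" (pixels), "rvec" (rotation vector, rad) and "tvec" (3), from world to camera coordinates, as OpenCV has them. Camera axes: x right, y down, z forward; pixel columns grow to the right and rows downward; lengths in mm; the calibration is good to about 2 mm. A picture is of the moment at which its call begins: read the wrist's pose just before it. get_calibration takes no time and is no camera call; for the wrist camera it gives the pose at the moment of the call.
- ctrl.close_job(): hands the job in, once; it reports no verdict.
Trained networks look in the newest picture that a camera, given by its name, has taken for a name from the list of things; names that differ only in an ending like _2 or _b are one class to them, and where a whole thing is asked for, a point or a joint stands for the part that bears it (a point fixed in the world has none). Each returns a list of dicts, best first, with "score" (0 to 1); they miss things now and then, are a little off and sometimes report something else, mostly with a low value. They report only what shows in the picture. A call takes as long as a camera call. They do not tell look-alikes from the thing itself.
- masks_of(camera, thing): "pixels" (384x512 bool, what is visible of it) and "location" ([column, row] in pixels, amid what is visible of it).
The state is a dict: "t": time; "qpos": joint angles; "qvel": joint speeds; "joint_torque": joint torques, N m; "ee_pos": TCP position; "orientation": TCP orientation; "ft_force": force on the tool from outside, world axes, zero at the start; "moment": the same for the moment, N m; "width": finger opening in mm.
Only numpy, scipy, OpenCV 4.12 (cv2) and the standard library are available. Lean on these libraries where they do the work, as an engineer would, in place of code of your own. Each camera call takes 0.05 s, during which the arm holds its last target. There are 200 camera calls.

## Task

Line the four brass-footed hand stamps up on the wooden board in order of height: the tallest on the pad beside the upright brass end stop, then the next tallest and so on, the shortest on the pad farthest from the stop. Stand each one upright on its foot, centred on its own pad; keep the stamps upright all the way and do not knock over the little glass jar.

Things in the scene. Friction and masses are not known exactly. Their poses are not given: they have to be found in the camera images.
- stamp_a_mid (a point): The shortest of four loose hand stamps: a flat round brass foot 30 mm in diameter and 10 mm thick, with a straight upright turned wooden handle 24 mm in diameter on its centre; 68 mm tall in all. It stands upright on the table on its foot. The point lies on its axis half-way up, 34 mm above its underside; z along the handle. The handle is full width from 16 mm above the underside to 5 mm below the top, and may be gripped anywhere there.
- stamp_b_mid (a point): The second shortest of four loose hand stamps: a flat round brass foot 40 mm in diameter and 10 mm thick, with a straight upright turned wooden handle 24 mm in diameter on its centre; 78 mm tall in all. It stands upright on the table on its foot. The point lies on its axis half-way up, 39 mm above its underside; z along the handle. The handle is full width from 16 mm above the underside to 5 mm below the top, and may be gripped anywhere there.
- stamp_c_mid (a point): The second tallest of four loose hand stamps: a flat round brass foot 50 mm in diameter and 10 mm thick, with a straight upright turned wooden handle 24 mm in diameter on its centre; 88 mm tall in all. It stands upright on the table on its foot. The point lies on its axis half-way up, 44 mm above its underside; z along the handle. The handle is full width from 16 mm above the underside to 5 mm below the top, and may be gripped anywhere there.
- stamp_d_mid (a point): The tallest of four loose hand stamps: a flat round brass foot 60 mm in diameter and 10 mm thick, with a straight upright turned wooden handle 24 mm in diameter on its centre; 98 mm tall in all. It stands upright on the table on its foot. The point lies on its axis half-way up, 49 mm above its underside; z along the handle. The handle is full width from 16 mm above the underside to 5 mm below the top, and may be gripped anywhere there.
- pad_a_top (a point): One of four equal round pale brown cork pads, 68 mm in diameter, 2 mm thick, fixed in one straight row, 78 mm centre to centre, in the order a, b, c, d, on a dark wooden board (370 mm long, 90 mm deep, 12 mm thick) that is fixed to the table. The point is the centre of the pad's top face, 14 mm above the table; z up, y along the row (towards pad a).
- pad_b_top (a point): One of four equal round pale brown cork pads, 68 mm in diameter, 2 mm thick, fixed in one straight row, 78 mm centre to centre, in the order a, b, c, d, on a dark wooden board (370 mm long, 90 mm deep, 12 mm thick) that is fixed to the table. The point is the centre of the pad's top face, 14 mm above the table; z up, y along the row (towards pad a).
- pad_c_top (a point): One of four equal round pale brown cork pads, 68 mm in diameter, 2 mm thick, fixed in one straight row, 78 mm centre to centre, in the order a, b, c, d, on a dark wooden board (370 mm long, 90 mm deep, 12 mm thick) that is fixed to the table. The point is the centre of the pad's top face, 14 mm above the table; z up, y along the row (towards pad a).
- pad_d_top (a point): One of four equal round pale brown cork pads, 68 mm in diameter, 2 mm thick, fixed in one straight row, 78 mm centre to centre, in the order a, b, c, d, on a dark wooden board (370 mm long, 90 mm deep, 12 mm thick) that is fixed to the table. The point is the centre of the pad's top face, 14 mm above the table; z up, y along the row (towards pad a).
- end_stop_mid (a point): Upright brass end stop, a fixed plate 10 mm thick, 78 mm wide and 28 mm tall, standing across one end of the pad board, either end (at the other end is only a low wooden kerb, 6 mm tall). The point is the middle of the plate, 14 mm above the board's top. It stands 55 mm along the row beyond the centre of the pad nearest to it; its top is 40 mm above the table.
- jar_mid (a point): A small loose amber glass jar with a brass lid, 44 mm in diameter and 55 mm tall, standing on the table nearer the robot than the stamps; not part of the job. The point is its centre, half-way up.
There are look-alikes about, which are no part of the job. What is shaped like the part that bears stamp_d_mid but blue or turquoise is not meant.

How it is judged (in metres and radians):
At the end, for the whole second after the job is handed in: Counting from the brass end stop, the pads carry the tallest, second tallest, second shortest and shortest stamp; each stands upright on its pad (within about 6 degrees, its underside within 4 mm of the pad's top), its axis within 13 mm of the pad's centre, released and at rest (((horizontal distance between end_stop_mid and pad_a_top below 0.1 m and horizontal distance between stamp_a_mid and pad_d_top below 0.013 m and z of stamp_a_mid in the frame of pad_d_top between 0.03 and 0.038 m and horizontal distance between stamp_b_mid and pad_c_top below 0.013 m and z of stamp_b_mid in the frame of pad_c_top between 0.035 and 0.043 m and horizontal distance between stamp_c_mid and pad_b_top below 0.013 m and z of stamp_c_mid in the frame of pad_b_top between 0.04 and 0.048 m and horizontal distance between stamp_d_mid and pad_a_top below 0.013 m and z of stamp_d_mid in the frame of pad_a_top between 0.045 and 0.053 m) or (horizontal distance between end_stop_mid and pad_d_top below 0.1 m and horizontal distance between stamp_a_mid and pad_a_top below 0.013 m and z of stamp_a_mid in the frame of pad_a_top between 0.03 and 0.038 m and horizontal distance between stamp_b_mid and pad_b_top below 0.013 m and z of stamp_b_mid in the frame of pad_b_top between 0.035 and 0.043 m and horizontal distance between stamp_c_mid and pad_c_top below 0.013 m and z of stamp_c_mid in the frame of pad_c_top between 0.04 and 0.048 m and horizontal distance between stamp_d_mid and pad_d_top below 0.013 m and z of stamp_d_mid in the frame of pad_d_top between 0.045 and 0.053 m)) and angle between each of stamp_a_mid, stamp_b_mid, stamp_c_mid, stamp_d_mid's own z axis and vertical below 0.1 rad and linear speed of each of stamp_a, stamp_b, stamp_c, stamp_d below 0.02 m/s); the robot touches nothing.
It fails at once if a stamp is tipped over (more than about 35 degrees) (angle between any of stamp_a_mid, stamp_b_mid, stamp_c_mid, stamp_d_mid's own z axis and vertical above 0.6 rad).
It fails at once if the glass jar is knocked over (tilted more than about 30 degrees) (angle between jar_mid's own z axis and vertical above 0.5 rad).
It also fails if it takes over 106 s, if anything falls off the work surface, if the arm or the gripper's body presses on something with over 40 N, if the wrist force passes 120 N, or if a joint passes its speed limit or range.

## Working session

There is one attempt and no reset: what is moved stays moved. The work goes in short steps, Python scripts to look and compute and a shell command to move; the robot and the scene stay as the last step left them, time stands still between calls to the robot, and variables do not carry over. Pictures are saved under pics/ and viewed, about 12 in all and at most 16, crops included, and the job is handed in when it is done.

```bash
mkdir -p pics; cat > h.py <<'E'
import numpy as np, cv2
from workcell import get_obs, viewer, ctrl, masks_of
def cloud(name, d, cal=None):
    c=cal or viewer.get_calibration(name); R=cv2.Rodrigues(np.array(c["rvec"],float))[0]; t=np.array(c["tvec"],float).ravel()
    v,u=np.mgrid[:d.shape[0],:d.shape[1]]
    P=np.stack([(u-c["cx"])/c["fx"]*d,(v-c["cy"])/c["fy"]*d,d],-1)
    return (P-t)@R   # R^T (p-t)
def save(n,im): cv2.imwrite(f"pics/{n}.png",im[...,::-1])
E
python3 - <<'E'
from h import *
o=get_obs(); print(o["t"],o["ee_pos"],o["orientation"],o["width"])
for n in ["top","scene"]:
    im,d=viewer.get_image(n); save(n+"0",im); P=cloud(n,d); np.savez(n+"0.npz",im=im,P=P,d=d)
    for th in ["stamp_a_mid","pad_a_top","end_stop_mid","jar_mid"]:
        for m in masks_of(n,th):
            q=P[m["pixels"]&(d>0)]
            print(n,th,round(m["score"],2),np.round(m["location"]),len(q),np.round(np.median(q,0)) if len(q) else "",np.round(np.percentile(q[:,2],98)) if len(q) else "", np.median(im[m["pixels"]],0))
E
```

```text
0.0 [211.60985522 587.49526486 221.89961758] [ 2.56982849e+00  1.80561911e+00 -2.00491156e-03] 87.59235566982345
top pad_a_top 0.76 [257. 158.] 352 [644.  81.  13.] 18.0 [246. 213. 136.]
top pad_a_top 0.58 [278. 246.] 179 [376. -17.  54.] 58.0 [247. 234. 113.]
top end_stop_mid 0.67 [350. 180.] 102 [ 601. -202.   39.] 44.0 [243. 212. 107.]
top jar_mid 0.67 [278. 248.] 185 [376. -17.  54.] 58.0 [247. 234. 113.]
scene stamp_a_mid 0.61 [ 97. 260.] 354 [ 452. -304.   38.] 68.0 [112.  81.  42.]
scene pad_a_top 0.89 [296. 238.] 545 [649.  80.  13.] 16.0 [209. 156.  94.]
scene end_stop_mid 0.68 [178. 291.] 267 [ 614. -207.   38.] 42.0 [174. 135.  59.]
scene end_stop_mid 0.19 [177. 224.] 347 [ 468. -126.   32.] 78.0 [126.5  91.5  45. ]
scene jar_mid 0.8 [195. 184.] 452 [391. -22.  33.] 56.0 [132.  92.  45.]
```

```bash
python3 -c "
import cv2,numpy as np
cv2.imwrite('pics/both.png',np.hstack([cv2.resize(cv2.imread('pics/%s0.png'%n),(400,300)) for n in ['top','scene']]))"; ls pics
```

```text
both.png
scene0.png
top0.png
```

View pics/top0.png

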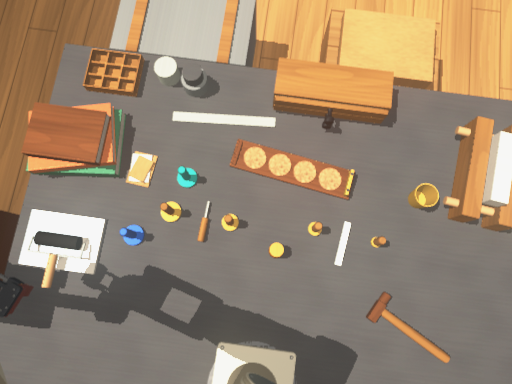

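View pics/scene0.png

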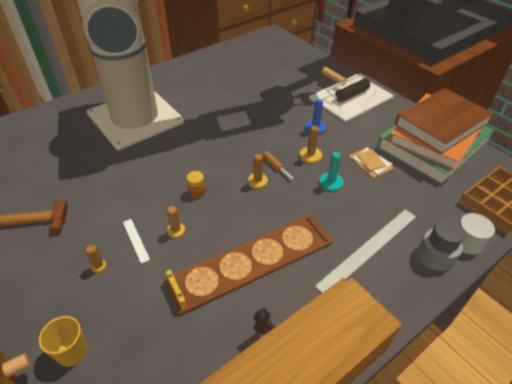

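The top view shows the four brass-footed stamps at (171,211) tallest, (230,222), (315,229) and (379,241) shortest. The blue (133,235) and turquoise (187,177) ones are decoys. The pads are at (255,157) to (330,179), with the brass stop at the right end (350,182) and the jar at (277,250). The scene view agrees.

```bash
cat > loc.py <<'E'
from h import *
from scipy.optimize import least_squares
T=np.load("top0.npz");S=np.load("scene0.npz")
def circ(p,r):
    return least_squares(lambda c:np.hypot(*(p-c).T)-r,p.mean(0),loss="soft_l1",f_scale=2).x
px={"D":(171,211),"C":(230,222),"B":(315,229),"A":(379,241)}; H=dict(D=98,C=88,B=78,A=68)
for k,(u,v) in px.items():
    g=T["P"][v-14:v+14,u-14:u+14].reshape(-1,3); tp=g[g[:,2]>H[k]-7]; c0=tp.mean(0)
    s=S["P"].reshape(-1,3); s=s[(np.hypot(*(s[:,:2]-c0[:2]).T)<40)]
    hs=s[(s[:,2]>20)&(s[:,2]<H[k]-8)&(np.hypot(*(s[:,:2]-c0[:2]).T)<25)]
    st=s[s[:,2]>H[k]-5]
    print(k,"top:",np.round(c0,1),len(tp),"scene handle fit:",np.round(circ(hs[:,:2],12),1),len(hs),"scene top",np.round(st.mean(0),1))
for n,D,pp in [("top",T,[(255,157),(280,165),(305,172),(330,179)]),("scene",S,[(297,237),(267,252),(235,266),(202,282)])]:
    print(n,[list(np.round(D["P"][v-4:v+5,u-4:u+5].reshape(-1,3).mean(0),1)) for u,v in pp])
E
python3 loc.py
python3 - <<'E'
from h import *
T=np.load("top0.npz");im=T["im"];P=T["P"]
# pads by colour: top view
hsv=cv2.cvtColor(im,cv2.COLOR_RGB2HSV)
m=cv2.inRange(im,(225,170,90),(255,235,170))
m[:140]=0;m[195:]=0;m[:,:235]=0;m[:,342:]=0
n,l,st,ce=cv2.connectedComponentsWithStats(m)
for i in range(1,n):
    if st[i,4]>100:
        q=P[(l==i)]; print(st[i,4],ce[i],np.round(q.mean(0),1))
E
```

```text
D top: [445.8 297.6 115. ] 57 scene handle fit: [450.4 304.3] 190 scene top [452.8 301.7  95.8]
C top: [436.4 123.2 121.7] 60 scene handle fit: [442.8 126.5] 171 scene top [445.8 125.1  85.9]
B top: [ 448.1 -113.8  131. ] 59 scene handle fit: [ 457.5 -122.5] 109 scene top [ 461.  -123.4   76.1]
A top: [ 430.5 -275.3  154.6] 62 scene handle fit: [ 437.2 -287.3] 3 scene top [ 445.6 -302.9   66.3]
top [[np.float64(644.6), np.float64(80.2), np.float64(13.4)], [np.float64(630.2), np.float64(2.2), np.float64(13.3)], [np.float64(619.0), np.float64(-74.9), np.float64(12.9)], [np.float64(604.0), np.float64(-149.0), np.float64(27.9)]]
scene [[np.float64(650.3), np.float64(76.4), np.float64(22.2)], [np.float64(637.1), np.float64(2.3), np.float64(13.1)], [np.float64(624.4), np.float64(-74.3), np.float64(13.0)], [np.float64(615.4), np.float64(-150.9), np.float64(13.3)]]
380 [254.51315789 157.25263158] [641.8  81.3  19.2]
379 [279.39841689 164.27704485] [629.5   4.5  22.4]
382 [304.41884817 171.34816754] [619.9 -72.6  16.2]
387 [329.59173127 178.46770026] [ 608.4 -149.4   16.5]
```

```bash
cat >> h.py <<'E'
def ray(name,uv,z,cal=None):
    c=cal or viewer.get_calibration(name); R=cv2.Rodrigues(np.array(c["rvec"],float))[0]; t=np.array(c["tvec"],float).ravel()
    o=-R.T@t; d=R.T@np.array([(uv[0]-c["cx"])/c["fx"],(uv[1]-c["cy"])/c["fy"],1.])
    return o+d*(z-o[2])/d[2]
E
python3 - <<'E'
from h import *
for uv in [(254.5,157.25),(279.4,164.28),(304.4,171.35),(329.6,178.5)]: print(ray("top",uv,14).round(1))
T=np.load("top0.npz");P=T["P"];S=np.load("scene0.npz")["P"].reshape(-1,3)
for k,(u,v),H in [("D",(171,211),98),("C",(230,222),88),("B",(315,229),78),("A",(379,241),68)]:
    g=P[v-14:v+14,u-14:u+14].reshape(-1,3); tp=g[abs(g[:,2]-H+1)<5]; c=np.median(tp,0)
    s=S[(np.hypot(*(S[:,:2]-c[:2]).T)<30)&(abs(S[:,2]-H)<5)]
    print(k,c.round(1),len(tp),np.median(s,0).round(1),len(s))
c=viewer.get_calibration("wrist");R=cv2.Rodrigues(np.array(c["rvec"]))[0];print(c,-R.T@np.array(c["tvec"]),R)
o=get_obs();print(cv2.Rodrigues(np.array(o["orientation"]))[0].round(3))
E
```

```text
[643.4  81.6  14. ]
[631.9   4.3  14. ]
[620.5 -72.7  14. ]
[ 608.9 -149.9   14. ]
D [448.7 301.9  96.5] 54 [453.  301.4  96.1] 43
C [441.  127.   86.2] 56 [445.7 125.8  85.8] 44
B [ 455.9 -121.2   75.9] 52 [ 460.6 -123.3   76.2] 65
A [ 442.2 -301.6   66.8] 55 [ 445.9 -303.9   66.3] 77
{'fx': 282.5216048708431, 'fy': 282.5216048708431, 'cx': 251.08687691120502, 'cy': 191.49101027481436, 'rvec': array([-2.37486698, -1.66660985, -0.2369122 ]), 'tvec': array([-626.50067007,  -34.66282758,  390.3515831 ])} [142.0984083  614.75027723 384.66751701] [[ 3.40028941e-01  9.40414958e-01  1.63109196e-04]
 [ 9.03206827e-01 -3.26623770e-01  2.78449891e-01]
 [ 2.61911717e-01 -9.45337001e-02 -9.60450744e-01]]
[[ 0.339  0.941  0.   ]
 [ 0.941 -0.339  0.   ]
 [ 0.     0.    -1.   ]]
```

```bash
R='{"az":10.03}'; python3 -m inch '[{"az":10.03},{"az":10.03},{"az":10.03},{"az":10.03},{"az":10.03},{"az":10.03},{"az":10.03},{"tx":3.42,"ty":4.08,"tz":1.0},{"tx":3.42,"ty":4.08,"tz":1.0},{"tx":3.42,"ty":4.08,"tz":1.0}]' && python3 -m inch '[{"tx":3.42,"ty":4.08,"tz":1.0},{"tx":3.42,"ty":4.08,"tz":1.0},{"tx":3.42,"ty":4.08,"tz":1.0},{"tx":3.42,"ty":4.08,"tz":1.0},{},{}]'
cat > w.py <<'E'
import sys; from h import *
o=get_obs(); cal=viewer.get_calibration("wrist"); im,d=viewer.get_image("wrist")
save(sys.argv[1],im); np.savez(sys.argv[1]+".npz",im=im,d=d,**cal,ee=o["ee_pos"])
R=cv2.Rodrigues(np.array(o["orientation"]))[0]
print("t",round(o["t"],2),"ee",o["ee_pos"].round(1),"tool x,y",R[:,0].round(3),R[:,1].round(3),"w",round(o["width"],1))
P=cloud("wrist",d,cal)
for th in ["stamp_a_mid","pad_a_top"]:
    for m in masks_of("wrist",th):
        g=P[m["pixels"]&(d>0)]
        print(th,round(m["score"],2),np.round(m["location"]),int(m["pixels"].sum()),np.median(g,0).round(1), "z98",np.percentile(g[:,2],98).round(1),"ray14",ray("wrist",m["location"],14,cal).round(1), "rgb",np.median(im[m["pixels"]],0))
        zt=np.percentile(g[:,2],97); tp=g[g[:,2]>zt-5]; print("   top med",np.median(tp,0).round(1), "mid", ((tp.max(0)+tp.min(0))/2).round(1),len(tp))
E
python3 w.py w1
```

```text
t 0.5 ee [211.8 588.  222.7] tool x,y [0.339 0.941 0.   ] [ 0.941 -0.339  0.   ] w 87.9$[0]: bad value
```

View pics/w1.png

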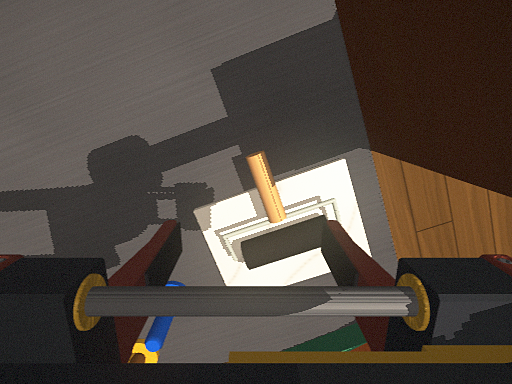

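The wrist view still shows the start pose because the call was refused. Apparently every row needs all its keys.

```bash
python3 -m inch '[{"tx":0,"ty":0,"tz":0,"ax":0,"ay":0,"az":10.03,"jaw":1},{"tx":0,"ty":0,"tz":0,"ax":0,"ay":0,"az":10.03,"jaw":1},{"tx":0,"ty":0,"tz":0,"ax":0,"ay":0,"az":10.03,"jaw":1},{"tx":0,"ty":0,"tz":0,"ax":0,"ay":0,"az":10.03,"jaw":1},{"tx":0,"ty":0,"tz":0,"ax":0,"ay":0,"az":10.03,"jaw":1},{"tx":0,"ty":0,"tz":0,"ax":0,"ay":0,"az":10.03,"jaw":1},{"tx":0,"ty":0,"tz":0,"ax":0,"ay":0,"az":10.03,"jaw":1},{"tx":3.42,"ty":4.08,"tz":1.0,"ax":0,"ay":0,"az":0,"jaw":1},{"tx":3.42,"ty":4.08,"tz":1.0,"ax":0,"ay":0,"az":0,"jaw":1},{"tx":3.42,"ty":4.08,"tz":1.0,"ax":0,"ay":0,"az":0,"jaw":1}]' && python3 -m inch '[{"tx":3.42,"ty":4.08,"tz":1.0,"ax":0,"ay":0,"az":0,"jaw":1},{"tx":3.42,"ty":4.08,"tz":1.0,"ax":0,"ay":0,"az":0,"jaw":1},{"tx":3.42,"ty":4.08,"tz":1.0,"ax":0,"ay":0,"az":0,"jaw":1},{"tx":3.42,"ty":4.08,"tz":1.0,"ax":0,"ay":0,"az":0,"jaw":1},{"tx":0,"ty":0,"tz":0,"ax":0,"ay":0,"az":0,"jaw":1},{"tx":0,"ty":0,"tz":0,"ax":0,"ay":0,"az":0,"jaw":1}]' && python3 w.py w2
```

```text
t: 1.9
ee_pos: [315.2, 464.5, 192.5]
orientation: [-3.141, -0.0, -0.001]
ft_force: [0.8, 0.3, 0.1]
width: 87.7
t: 2.65
ee_pos: [451.0, 302.5, 152.8]
orientation: [-3.141, 0.002, 0.0]
ft_force: [-0.3, 0.7, -0.2]
width: 87.7
t 2.65 ee [451.  302.5 152.8] tool x,y [ 1.    -0.001 -0.   ] [-0.001 -1.    -0.   ] w 87.7
```

View pics/w2.png

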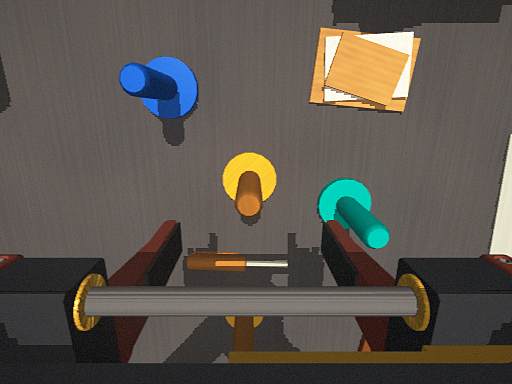

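The stamp is centred between the fingers: foot about (249,179), handle top about (249,205). Next I measure it by ray and depth.

```bash
cat > st.py <<'E'
# stamp position(s) from a wrist picture: foot (brass ellipse at z=10) and depth of handle top
import sys; from h import *
f,H=sys.argv[1],float(sys.argv[2]); Z=np.load(f+".npz"); im,d=Z["im"],Z["d"]; cal={k:Z[k] for k in ["fx","fy","cx","cy","rvec","tvec"]}
P=cloud("wrist",d,cal)
tp=P[(abs(P[...,2]-H)<3)&(d>0)&(np.hypot(P[...,0]-Z["ee"][0],P[...,1]-Z["ee"][1])<35)]
print("top depth mid",((np.percentile(tp,98,0)+np.percentile(tp,2,0))/2).round(1),"mean",tp.mean(0).round(1),len(tp))
hsv=cv2.cvtColor(im,cv2.COLOR_RGB2HSV); m=cv2.inRange(hsv,(18,140,120),(32,255,255)); m[250:]=0
n,l,s,c=cv2.connectedComponentsWithStats(m)
for i in range(1,n):
    if s[i,4]>300:
        pts=np.argwhere(l==i)[:,::-1].astype(np.int32); hull=cv2.convexHull(pts); e=cv2.fitEllipse(hull)
        print("brass",s[i],"ellipse",np.round(e[0],1),np.round(e[1],1),"ray z10",ray("wrist",e[0],10,cal).round(1))
E
python3 st.py w2 98
```

```text
top depth mid [451.  306.   97.2] mean [451.2 306.3  97.6] 477
brass [ 338   40   70   71 1510] ellipse [377.2  73.3] [59.7 96.4] ray z10 [579.7 414.4  10. ]
brass [ 223  152   53   49 1466] ellipse [249.1 178.3] [52.5 53.1] ray z10 [450.9 306.7  10. ]
```

```bash
python3 -m inch '[{"tx":0,"ty":-0.36,"tz":0,"ax":0,"ay":0,"az":0,"jaw":1},{"tx":0,"ty":0,"tz":2.5,"ax":0,"ay":0,"az":0,"jaw":1},{"tx":0,"ty":0,"tz":2.6,"ax":0,"ay":0,"az":0,"jaw":1},{"tx":0,"ty":0,"tz":2.6,"ax":0,"ay":0,"az":0,"jaw":1},{"tx":0,"ty":0,"tz":2.6,"ax":0,"ay":0,"az":0,"jaw":1},{"tx":0,"ty":0,"tz":0,"ax":0,"ay":0,"az":0,"jaw":1},{"tx":0,"ty":0,"tz":0,"ax":0,"ay":0,"az":0,"jaw":0},{"tx":0,"ty":0,"tz":0,"ax":0,"ay":0,"az":0,"jaw":0},{"tx":0,"ty":0,"tz":0,"ax":0,"ay":0,"az":0,"jaw":0},{"tx":0,"ty":0,"tz":0,"ax":0,"ay":0,"az":0,"jaw":0},{"tx":0,"ty":0,"tz":0,"ax":0,"ay":0,"az":0,"jaw":0},{"tx":0,"ty":0,"tz":0,"ax":0,"ay":0,"az":0,"jaw":0}]' && python3 -m inch '[{"tx":0,"ty":0,"tz":0,"ax":0,"ay":0,"az":0,"jaw":0},{"tx":0,"ty":0,"tz":0,"ax":0,"ay":0,"az":0,"jaw":0},{"tx":0,"ty":0,"tz":-1,"ax":0,"ay":0,"az":0,"jaw":0},{"tx":0,"ty":0,"tz":-3,"ax":0,"ay":0,"az":0,"jaw":0},{"tx":0,"ty":0,"tz":-3,"ax":0,"ay":0,"az":0,"jaw":0},{"tx":0,"ty":0,"tz":-3,"ax":0,"ay":0,"az":0,"jaw":0},{"tx":0,"ty":0,"tz":-3,"ax":0,"ay":0,"az":0,"jaw":0},{"tx":0,"ty":0,"tz":-1,"ax":0,"ay":0,"az":0,"jaw":0}]'
```

```text
t: 4.3
ee_pos: [451.1, 305.9, 49.7]
orientation: [-3.142, 0.001, -0.0]
ft_force: [-0.3, 0.1, -0.1]
width: 31.4
t: 5.3
ee_pos: [452.0, 306.4, 191.8]
orientation: [-3.14, 0.001, -0.005]
ft_force: [0.7, -0.4, -3.5]
width: 23.6
```

```bash
python3 -m inch '[{"tx":1.32,"ty":2,"tz":0,"ax":0,"ay":0,"az":0,"jaw":0},{"tx":1.32,"ty":3,"tz":0,"ax":0,"ay":0,"az":0,"jaw":0},{"tx":1.32,"ty":4,"tz":0,"ax":0,"ay":0,"az":0,"jaw":0},{"tx":1.32,"ty":4.6,"tz":0,"ax":0,"ay":0,"az":0,"jaw":0},{"tx":1.32,"ty":4.6,"tz":0,"ax":0,"ay":0,"az":0,"jaw":0},{"tx":1.32,"ty":4.6,"tz":0,"ax":0,"ay":0,"az":0,"jaw":0},{"tx":1.32,"ty":4.6,"tz":0,"ax":0,"ay":0,"az":0,"jaw":0},{"tx":1.32,"ty":4.6,"tz":0,"ax":0,"ay":0,"az":0,"jaw":0},{"tx":1.32,"ty":4.6,"tz":0,"ax":0,"ay":0,"az":0,"jaw":0},{"tx":1.32,"ty":4,"tz":0,"ax":0,"ay":0,"az":0,"jaw":0},{"tx":1.32,"ty":3,"tz":0,"ax":0,"ay":0,"az":0,"jaw":0},{"tx":1.32,"ty":2,"tz":0,"ax":0,"ay":0,"az":0,"jaw":0}]' && python3 -m inch '[{"tx":0,"ty":0,"tz":0,"ax":0,"ay":0,"az":0,"jaw":0},{"tx":0,"ty":0,"tz":0,"ax":0,"ay":0,"az":0,"jaw":0},{"tx":0,"ty":0,"tz":0,"ax":0,"ay":0,"az":0,"jaw":0}]' && python3 w.py w3
```

```text
t: 6.8
ee_pos: [609.0, -151.7, 188.6]
orientation: [-3.141, 0.003, 0.003]
ft_force: [-0.5, 0.5, -3.7]
width: 23.7
t: 7.18
ee_pos: [608.6, -149.2, 189.4]
orientation: [-3.141, -0.001, 0.002]
ft_force: [0.3, -0.7, -3.2]
width: 23.8
t 7.17 ee [ 608.6 -149.2  189.4] tool x,y [ 1.     0.    -0.001] [ 0. -1. -0.] w 23.8
```

View pics/w3.png

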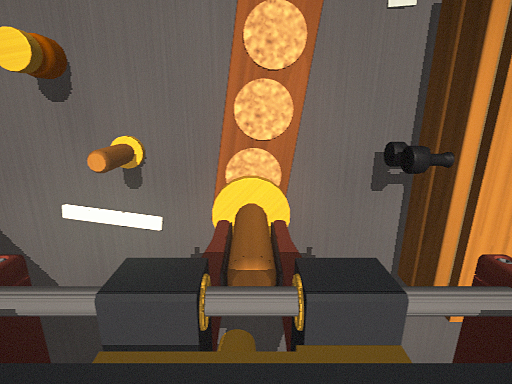

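The wrist view shows the held stamp upright (foot about (252,207)) and pads at (275,34), (264,109) and, partly hidden, (253,175).

```bash
cat > pads.py <<'E'
import sys; from h import *
f=sys.argv[1]; Z=np.load(f+".npz"); im,d=Z["im"],Z["d"]; cal={k:Z[k] for k in ["fx","fy","cx","cy","rvec","tvec"]}
P=cloud("wrist",d,cal); print("ee",Z["ee"].round(1))
hsv=cv2.cvtColor(im,cv2.COLOR_RGB2HSV)
# cork: bright parts at board height
m=((abs(P[...,2]-13)<6)&(hsv[...,2]>175)&(d>0)).astype(np.uint8); m=cv2.morphologyEx(m,cv2.MORPH_CLOSE,np.ones((5,5)));m=cv2.morphologyEx(m,cv2.MORPH_OPEN,np.ones((5,5)))
n,l,s,c=cv2.connectedComponentsWithStats(m)
for i in range(1,n):
    if s[i,4]>400:
        pts=np.argwhere(l==i)[:,::-1].astype(np.int32); e=cv2.fitEllipse(cv2.convexHull(pts))
        q=P[l==i]; print("pad",s[i],np.round(e[0],1),np.round(e[1],1),"ray14",ray("wrist",e[0],14,cal).round(1),"depth mean",q.mean(0).round(1))
# held foot
zf=Z["ee"][2]-50+10
m=cv2.inRange(hsv,(20,140,120),(32,255,255)); m[300:]=0; n,l,s,c=cv2.connectedComponentsWithStats(m)
for i in range(1,n):
    if s[i,4]>300:
        pts=np.argwhere(l==i)[:,::-1].astype(np.int32); e=cv2.fitEllipse(cv2.convexHull(pts)); q=P[l==i]
        print("brass",s[i],np.round(e[0],1),np.round(e[1],1),"depth z",np.percentile(q[:,2],[10,50,90]).round(1),"ray at zmed",ray("wrist",e[0],np.median(q[:,2]),cal).round(1))
E
python3 pads.py w3
```

```text
ee [ 608.6 -149.2  189.4]
pad [ 227    0   80  140 7299] [268.3  69.8] [ 78.7 149.4] ray14 [629.6 -29.6  14. ] depth mean [632.1 -30.8  15.2]
pad [ 225  148   57   36 1466] [252.7 171.7] [50.9 57.3] ray14 [ 612.5 -144.5   14. ] depth mean [ 613.3 -135.9   14.8]
brass [   0   27   32   44 1157] [11.9 47.8] [38.2 46.5] depth z [53.9 54.9 55.8] ray at zmed [382.7 -15.2  54.9]
brass [ 213  178   77   49 2286] [250.  209.5] [62.6 78.2] depth z [149.3 150.1 150.9] ray at zmed [ 609.8 -144.4  150.1]
```

```bash
python3 - <<'E'
from h import *
Z=np.load("w3.npz"); im,d=Z["im"],Z["d"]; cal={k:Z[k] for k in ["fx","fy","cx","cy","rvec","tvec"]}
v=cv2.GaussianBlur(im,(5,5),0)
m=((v[...,1]>125)&(im[...,0]>150)).astype(np.uint8); m[178:]=0;m[:,:215]=0;m[:,330:]=0
m=cv2.morphologyEx(m,cv2.MORPH_OPEN,np.ones((7,7)))
n,l,s,c=cv2.connectedComponentsWithStats(m)
for i in range(1,n):
    if s[i,4]>300:
        h=cv2.convexHull(np.argwhere(l==i)[:,::-1].astype(np.int32))[:,0]
        h=h[h[:,1]<176]
        w=np.array([ray("wrist",p,14,cal)[:2] for p in h.astype(float)])
        from scipy.optimize import least_squares
        r=least_squares(lambda c:np.hypot(*(w-c).T)-34,w.mean(0)); print(s[i],"centre",r.x.round(1),"rms",np.sqrt(np.mean(r.fun**2)).round(2))
E
```

```text
[ 243    0   64   69 3516] centre [636.    5.3] rms 0.19
[ 234   78   59   62 2895] centre [624.4 -71.8] rms 0.25
[ 225  148   56   30 1367] centre [ 612.7 -148.9] rms 0.26
```

```bash
cat > foot.py <<'E'
# held stamp foot centre: python3 foot.py pic z_of_foot_top radius
import sys; from h import *
from scipy.optimize import least_squares
f,zf,r0=sys.argv[1],float(sys.argv[2]),float(sys.argv[3]); Z=np.load(f+".npz"); im=Z["im"]; cal={k:Z[k] for k in ["fx","fy","cx","cy","rvec","tvec"]}
hsv=cv2.cvtColor(im,cv2.COLOR_RGB2HSV); m=cv2.inRange(hsv,(20,140,120),(32,255,255)); m[228:]=0; m[:,:170]=0; m[:,340:]=0
n,l,s,c=cv2.connectedComponentsWithStats(m); i=1+np.argmax(s[1:,4])
h=cv2.convexHull(np.argwhere(l==i)[:,::-1].astype(np.int32))[:,0]; h=h[h[:,1]<s[i,1]+s[i,2]*0+20+0.0*s[i,3]]
w=np.array([ray("wrist",p,zf,cal)[:2] for p in h.astype(float)])
r=least_squares(lambda c:np.hypot(*(w-c).T)-r0,w.mean(0)+[0,-10]); print(s[i],"foot",r.x.round(1),"rms",np.sqrt(np.mean(r.fun**2)).round(2),"ee",Z["ee"].round(1))
E
sed -i 's/h=h\[h\[:,1\].*$/h=h[h[:,1]<s[i,1]+0.45*2*r0*1.25*0.9]/' foot.py; python3 foot.py w3 150 30
```

```text
[ 213  178   77   49 2286] foot [ 610.4 -149.7] rms 0.38 ee [ 608.6 -149.2  189.4]
```

```bash
python3 -m inch '[{"tx":0.23,"ty":-0.08,"tz":1,"ax":0,"ay":0,"az":0,"jaw":0},{"tx":0,"ty":0,"tz":3,"ax":0,"ay":0,"az":0,"jaw":0},{"tx":0,"ty":0,"tz":3,"ax":0,"ay":0,"az":0,"jaw":0},{"tx":0,"ty":0,"tz":2.5,"ax":0,"ay":0,"az":0,"jaw":0},{"tx":0,"ty":0,"tz":1.5,"ax":0,"ay":0,"az":0,"jaw":0},{"tx":0,"ty":0,"tz":1,"ax":0,"ay":0,"az":0,"jaw":0},{"tx":0,"ty":0,"tz":0.5,"ax":0,"ay":0,"az":0,"jaw":0},{"tx":0,"ty":0,"tz":0,"ax":0,"ay":0,"az":0,"jaw":0},{"tx":0,"ty":0,"tz":0,"ax":0,"ay":0,"az":0,"jaw":0}]'
```

```text
t: 8.45
ee_pos: [612.1, -149.5, 65.4]
orientation: [3.141, -0.001, 0.002]
ft_force: [1.2, 0.7, -4.0]
width: 23.7
```

```bash
python3 -m inch '[{"tx":0,"ty":0,"tz":0.1,"ax":0,"ay":0,"az":0,"jaw":0},{"tx":0,"ty":0,"tz":0,"ax":0,"ay":0,"az":0,"jaw":0},{"tx":0,"ty":0,"tz":0,"ax":0,"ay":0,"az":0,"jaw":0}]'
```

```text
t: 8.82
ee_pos: [611.7, -149.4, 63.8]
orientation: [3.142, -0.001, 0.0]
ft_force: [-0.5, -0.9, -3.3]
width: 23.5
```

```bash
python3 -m inch '[{"tx":0,"ty":0,"tz":0.08,"ax":0,"ay":0,"az":0,"jaw":0},{"tx":0,"ty":0,"tz":0,"ax":0,"ay":0,"az":0,"jaw":0},{"tx":0,"ty":0,"tz":0,"ax":0,"ay":0,"az":0,"jaw":0}]'
```

```text
t: 9.2
ee_pos: [611.7, -149.4, 63.3]
orientation: [3.141, -0.001, 0.0]
ft_force: [-2.7, 0.3, 2.6]
width: 23.5
```

```bash
python3 -m inch '[{"tx":0,"ty":0,"tz":0,"ax":0,"ay":0,"az":0,"jaw":1},{"tx":0,"ty":0,"tz":0,"ax":0,"ay":0,"az":0,"jaw":1},{"tx":0,"ty":0,"tz":0,"ax":0,"ay":0,"az":0,"jaw":1},{"tx":0,"ty":0,"tz":0,"ax":0,"ay":0,"az":0,"jaw":1},{"tx":0,"ty":0,"tz":0,"ax":0,"ay":0,"az":0,"jaw":1},{"tx":0,"ty":0,"tz":0,"ax":0,"ay":0,"az":0,"jaw":1},{"tx":0,"ty":0,"tz":-2,"ax":0,"ay":0,"az":0,"jaw":1},{"tx":0,"ty":0,"tz":-4,"ax":0,"ay":0,"az":0,"jaw":1},{"tx":0,"ty":0,"tz":-4,"ax":0,"ay":0,"az":0,"jaw":1},{"tx":0,"ty":0,"tz":-3,"ax":0,"ay":0,"az":0,"jaw":1},{"tx":0,"ty":0,"tz":0,"ax":0,"ay":0,"az":0,"jaw":1}]' && python3 w.py w4 && python3 -m inch '[{"tx":-2.1,"ty":-3.5,"tz":0,"ax":0,"ay":0,"az":0,"jaw":1},{"tx":-2.1,"ty":-3.5,"tz":0,"ax":0,"ay":0,"az":0,"jaw":1},{"tx":-2.1,"ty":-3.5,"tz":0,"ax":0,"ay":0,"az":0,"jaw":1},{"tx":-2.1,"ty":-3.5,"tz":0,"ax":0,"ay":0,"az":0,"jaw":1},{"tx":-2.1,"ty":-3.5,"tz":0,"ax":0,"ay":0,"az":0,"jaw":1},{"tx":-2.1,"ty":-3.5,"tz":1.3,"ax":0,"ay":0,"az":0,"jaw":1},{"tx":-2.1,"ty":-3.5,"tz":1.3,"ax":0,"ay":0,"az":0,"jaw":1},{"tx":-2.1,"ty":-3.5,"tz":1.3,"ax":0,"ay":0,"az":0,"jaw":1},{"tx":0,"ty":0,"tz":0,"ax":0,"ay":0,"az":0,"jaw":1},{"tx":0,"ty":0,"tz":0,"ax":0,"ay":0,"az":0,"jaw":1}]' && python3 w.py w5; python3 st.py w4 112; python3 st.py w5 88
```

```text
t: 10.58
ee_pos: [613.5, -149.9, 197.0]
orientation: [3.14, -0.001, 0.01]
ft_force: [0.5, -0.0, -0.4]
width: 88.0
t 10.57 ee [ 613.5 -149.9  197. ] tool x,y [ 1.    -0.     0.006] [-0.    -1.     0.002] w 88.0
t: 11.98
ee_pos: [443.6, 130.5, 153.3]
orientation: [3.141, 0.001, -0.002]
ft_force: [0.6, 0.2, 0.0]
width: 87.6
t 11.97 ee [443.6 130.5 153.3] tool x,y [ 1.     0.    -0.001] [ 0.    -1.     0.001] w 87.6
pad_a_top 0.9 [426. 221.] 2583 [647.2  83.7  14. ] z98 15.4 ray14 [645.2  85.5  14. ] rgb [248. 180.  98.]
   top med [647.2  83.7  14. ] mid [648.7  82.2  13.5] 2574
top depth mid [ 613.8 -149.3  111.3] mean [ 613.9 -148.9  111.5] 384
brass [   0   27   36   44 1151] ellipse [ 9.5 48.1] [42.1 51.7] ray z10 [347.8  -6.6  10. ]
brass [108 134  32  33 429] ellipse [123.4 150. ] [32.1 34. ] ray z10 [ 459.9 -120.3   10. ]
brass [ 223  150   51   46 1261] ellipse [248.1 173.5] [48.8 51.3] ray z10 [ 613.1 -150.4   10. ]
brass [209 207  65  23 803] ellipse [242.  218.1] [20.  73.7] ray z10 [ 604.8 -210.7   10. ]
top depth mid [443.8 128.7  87.2] mean [443.8 128.9  87.6] 446
brass [228 161  44  40 907] ellipse [249.3 183.2] [43.7 44.2] ray z10 [443.5 128.9  10. ]
```

```bash
python3 -c "
import cv2,numpy as np
cv2.imwrite('pics/c1.png',np.hstack([cv2.resize(cv2.imread('pics/%s.png'%n),(400,300)) for n in ['w4','w5']]))"
```

```text
(no output)
```

View pics/c1.png

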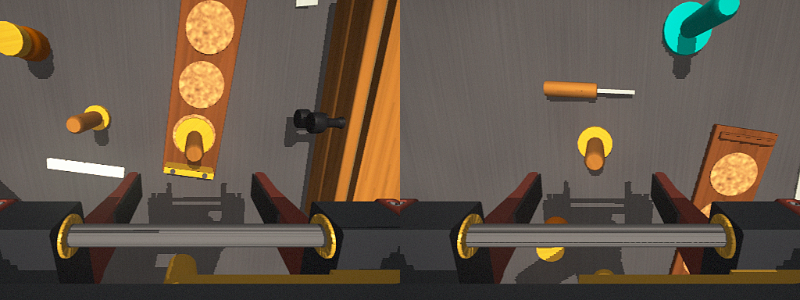

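The left picture shows the tallest stamp upright on the pad beside the stop, within about 1 mm of centre. In the right picture stamp C's foot is at (249,183), a little below the TCP line.

```bash
python3 -m inch '[{"tx":0,"ty":0.17,"tz":0,"ax":0,"ay":0,"az":0,"jaw":1},{"tx":0,"ty":0,"tz":2.8,"ax":0,"ay":0,"az":0,"jaw":1},{"tx":0,"ty":0,"tz":2.8,"ax":0,"ay":0,"az":0,"jaw":1},{"tx":0,"ty":0,"tz":2.8,"ax":0,"ay":0,"az":0,"jaw":1},{"tx":0,"ty":0,"tz":2.48,"ax":0,"ay":0,"az":0,"jaw":1},{"tx":0,"ty":0,"tz":0,"ax":0,"ay":0,"az":0,"jaw":1},{"tx":0,"ty":0,"tz":0,"ax":0,"ay":0,"az":0,"jaw":0},{"tx":0,"ty":0,"tz":0,"ax":0,"ay":0,"az":0,"jaw":0},{"tx":0,"ty":0,"tz":0,"ax":0,"ay":0,"az":0,"jaw":0},{"tx":0,"ty":0,"tz":0,"ax":0,"ay":0,"az":0,"jaw":0},{"tx":0,"ty":0,"tz":0,"ax":0,"ay":0,"az":0,"jaw":0},{"tx":0,"ty":0,"tz":0,"ax":0,"ay":0,"az":0,"jaw":0}]' && python3 -m inch '[{"tx":0,"ty":0,"tz":0,"ax":0,"ay":0,"az":0,"jaw":0},{"tx":0,"ty":0,"tz":0,"ax":0,"ay":0,"az":0,"jaw":0},{"tx":0,"ty":0,"tz":-1,"ax":0,"ay":0,"az":0,"jaw":0},{"tx":0,"ty":0,"tz":-3,"ax":0,"ay":0,"az":0,"jaw":0},{"tx":0,"ty":0,"tz":-3,"ax":0,"ay":0,"az":0,"jaw":0},{"tx":0,"ty":0,"tz":-3,"ax":0,"ay":0,"az":0,"jaw":0},{"tx":0,"ty":0,"tz":-3,"ax":0,"ay":0,"az":0,"jaw":0},{"tx":0,"ty":0,"tz":-1,"ax":0,"ay":0,"az":0,"jaw":0},{"tx":0,"ty":0,"tz":0,"ax":0,"ay":0,"az":0,"jaw":0}]' && python3 -m inch '[{"tx":1,"ty":1,"tz":0,"ax":0,"ay":0,"az":0,"jaw":0},{"tx":2,"ty":2.5,"tz":0,"ax":0,"ay":0,"az":0,"jaw":0},{"tx":3,"ty":3.5,"tz":0,"ax":0,"ay":0,"az":0,"jaw":0},{"tx":3.5,"ty":3.5,"tz":0,"ax":0,"ay":0,"az":0,"jaw":0},{"tx":3.5,"ty":3.5,"tz":0,"ax":0,"ay":0,"az":0,"jaw":0},{"tx":3.07,"ty":3.5,"tz":0,"ax":0,"ay":0,"az":0,"jaw":0},{"tx":2,"ty":2.56,"tz":0,"ax":0,"ay":0,"az":0,"jaw":0},{"tx":0,"ty":0,"tz":0,"ax":0,"ay":0,"az":0,"jaw":0},{"tx":0,"ty":0,"tz":0,"ax":0,"ay":0,"az":0,"jaw":0},{"tx":0,"ty":0,"tz":0,"ax":0,"ay":0,"az":0,"jaw":0}]' && python3 w.py w6; python3 foot.py w6 150 25
```

```text
t: 13.62
ee_pos: [443.7, 129.0, 45.1]
orientation: [-3.142, 0.0, -0.0]
ft_force: [0.3, -0.2, -1.0]
width: 31.3
t: 14.75
ee_pos: [443.9, 129.0, 185.4]
orientation: [-3.141, 0.001, -0.002]
ft_force: [1.0, 0.2, -2.0]
width: 23.5
t: 16.0
ee_pos: [623.5, -71.0, 184.4]
orientation: [-3.141, -0.001, 0.002]
ft_force: [-0.3, -0.7, -2.9]
width: 23.3
t 16.0 ee [623.5 -71.  184.4] tool x,y [ 1.     0.    -0.002] [ 0. -1. -0.] w 23.3
pad_a_top 0.75 [271.  32.] 3593 [648.  83.  14.] z98 15.6 ray14 [646.8  84.9  14. ] rgb [248. 182.  99.]
   top med [648.  83.  14.] mid [648.   81.6  13.6] 3580
[ 218  187   66   41 1430] foot [625.1 -72.4] rms 0.24 ee [623.5 -71.  184.4]
```

```bash
python3 -m inch '[{"tx":0,"ty":0,"tz":1,"ax":0,"ay":0,"az":0,"jaw":0},{"tx":0,"ty":0,"tz":3,"ax":0,"ay":0,"az":0,"jaw":0},{"tx":0,"ty":0,"tz":3,"ax":0,"ay":0,"az":0,"jaw":0},{"tx":0,"ty":0,"tz":2.5,"ax":0,"ay":0,"az":0,"jaw":0},{"tx":0,"ty":0,"tz":1.5,"ax":0,"ay":0,"az":0,"jaw":0},{"tx":0,"ty":0,"tz":1,"ax":0,"ay":0,"az":0,"jaw":0},{"tx":0,"ty":0,"tz":0.5,"ax":0,"ay":0,"az":0,"jaw":0},{"tx":0,"ty":0,"tz":0.1,"ax":0,"ay":0,"az":0,"jaw":0},{"tx":0,"ty":0,"tz":0.05,"ax":0,"ay":0,"az":0,"jaw":0},{"tx":0,"ty":0,"tz":0,"ax":0,"ay":0,"az":0,"jaw":0},{"tx":0,"ty":0,"tz":0,"ax":0,"ay":0,"az":0,"jaw":0}]'
```

```text
t: 17.52
ee_pos: [624.6, -71.7, 59.0]
orientation: [3.141, -0.001, 0.001]
ft_force: [0.3, 0.1, -2.8]
width: 23.1
```

```bash
python3 -m inch '[{"tx":0,"ty":0,"tz":0.08,"ax":0,"ay":0,"az":0,"jaw":0},{"tx":0,"ty":0,"tz":0,"ax":0,"ay":0,"az":0,"jaw":0},{"tx":0,"ty":0,"tz":0,"ax":0,"ay":0,"az":0,"jaw":0}]'
```

```text
t: 17.9
ee_pos: [624.6, -71.7, 58.8]
orientation: [3.142, -0.001, 0.001]
ft_force: [-3.1, -0.1, 5.0]
width: 23.8
```

Contact, so I release, check, and go to B.

```bash
python3 -m inch '[{"tx":0,"ty":0,"tz":0,"ax":0,"ay":0,"az":0,"jaw":1},{"tx":0,"ty":0,"tz":0,"ax":0,"ay":0,"az":0,"jaw":1},{"tx":0,"ty":0,"tz":0,"ax":0,"ay":0,"az":0,"jaw":1},{"tx":0,"ty":0,"tz":0,"ax":0,"ay":0,"az":0,"jaw":1},{"tx":0,"ty":0,"tz":0,"ax":0,"ay":0,"az":0,"jaw":1},{"tx":0,"ty":0,"tz":0,"ax":0,"ay":0,"az":0,"jaw":1},{"tx":0,"ty":0,"tz":-2,"ax":0,"ay":0,"az":0,"jaw":1},{"tx":0,"ty":0,"tz":-4,"ax":0,"ay":0,"az":0,"jaw":1},{"tx":0,"ty":0,"tz":-4,"ax":0,"ay":0,"az":0,"jaw":1},{"tx":0,"ty":0,"tz":-3,"ax":0,"ay":0,"az":0,"jaw":1},{"tx":0,"ty":0,"tz":0,"ax":0,"ay":0,"az":0,"jaw":1}]' && python3 w.py w7 && python3 -m inch '[{"tx":-2.75,"ty":0.81,"tz":0,"ax":0,"ay":0,"az":0,"jaw":1},{"tx":-2.75,"ty":0.81,"tz":0,"ax":0,"ay":0,"az":0,"jaw":1},{"tx":-2.75,"ty":0.81,"tz":0,"ax":0,"ay":0,"az":0,"jaw":1},{"tx":-2.75,"ty":0.81,"tz":0,"ax":0,"ay":0,"az":0,"jaw":1},{"tx":-2.75,"ty":0.81,"tz":1.7,"ax":0,"ay":0,"az":0,"jaw":1},{"tx":-2.75,"ty":0.81,"tz":1.8,"ax":0,"ay":0,"az":0,"jaw":1},{"tx":0,"ty":0,"tz":0,"ax":0,"ay":0,"az":0,"jaw":1},{"tx":0,"ty":0,"tz":0,"ax":0,"ay":0,"az":0,"jaw":1},{"tx":0,"ty":0,"tz":0,"ax":0,"ay":0,"az":0,"jaw":1}]' && python3 w.py w8; python3 st.py w7 102; python3 st.py w8 78
python3 -c "
import cv2,numpy as np
cv2.imwrite('pics/c2.png',np.hstack([cv2.resize(cv2.imread('pics/%s.png'%n),(400,300)) for n in ['w7','w8']]))"
```

```text
t: 19.27
ee_pos: [626.3, -71.9, 191.8]
orientation: [3.141, -0.001, 0.01]
ft_force: [0.8, 0.2, 0.6]
width: 88.0
t 19.27 ee [626.3 -71.9 191.8] tool x,y [ 1.    -0.     0.007] [-0.    -1.     0.001] w 88.0
pad_a_top 0.89 [267.  33.] 3497 [647.7  83.4  14. ] z98 15.6 ray14 [646.5  84.5  14. ] rgb [247. 179.  97.]
   top med [647.7  83.4  14. ] mid [647.6  82.4  13.7] 3484
pad_a_top 0.18 [ 29. 129.] 2258 [393.1 -15.5  48.7] z98 56.1 ray14 [369.7 -16.6  14. ] rgb [151.   88.5  30. ]
   top med [385.1 -16.6  54.8] mid [383.9 -16.1  54.1] 1065
t: 20.55
ee_pos: [460.7, -120.2, 153.2]
orientation: [3.141, 0.0, 0.002]
ft_force: [-0.1, -0.4, -0.5]
width: 87.8
t 20.55 ee [ 460.7 -120.2  153.2] tool x,y [1.    0.    0.001] [ 0. -1.  0.] w 87.8
stamp_a_mid 0.89 [235. 337.] 739 [ 445.2 -292.8   48.4] z98 258.9 ray14 [ 441.7 -327.7   14. ] rgb [81. 52. 27.]
   top med [ 444.1 -294.1   66.5] mid [ 447.3 -202.5  161.8] 157
pad_a_top 0.78 [449.   3.] 294 [646.3  52.3  13.8] z98 15.5 ray14 [647.7  52.4  14. ] rgb [239. 165.  89.]
   top med [646.3  52.3  13.8] mid [646.1  51.7  13.4] 293
pad_a_top 0.6 
[... 522 characters left out ...]
lipse [248.3 174.4] [45.8 51.4] ray z10 [626.2 -72.3  10. ]
brass [104 196  32  30 405] ellipse [119.7 210.5] [29.8 32.3] ray z10 [ 460.3 -119.4   10. ]
brass [ 215  212   49   38 1109] ellipse [238.3 234. ] [44.3 48.7] ray z10 [ 612.6 -153.    10. ]
top depth mid [ 458.8 -120.7   77.3] mean [ 459.  -120.6   77.6] 413
brass [ 132   53   47   49 1771] ellipse [155.4  76.5] [46.3 49.5] ray z10 [366.9 -10.9  10. ]
brass [ 386  110   50   54 1246] ellipse [410.  136.7] [49.9 55.4] ray z10 [632.4 -70.8  10. ]
brass [230 164  36  32 480] ellipse [247.4 182. ] [34.8 35.5] ray z10 [ 458.9 -120.4   10. ]
brass [ 361  183   56   53 1632] ellipse [387.  208.3] [53.8 57.5] ray z10 [ 618.6 -151.7   10. ]
```

View pics/c2.png

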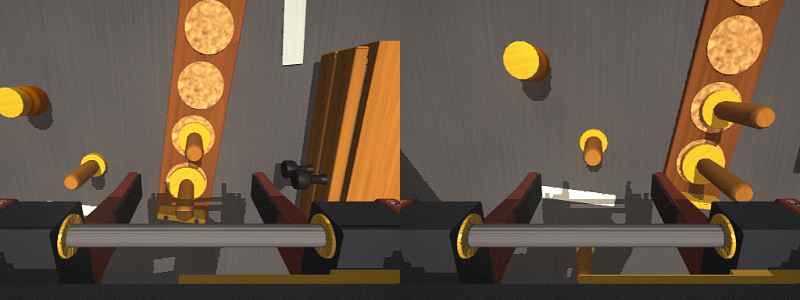

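The left picture shows D and C standing upright on the first two pads, within about 2 mm of centre. In the right picture B's foot is at (247,182), about 2 mm off the TCP in x.

```bash
python3 -m inch '[{"tx":-0.17,"ty":0.03,"tz":0,"ax":0,"ay":0,"az":0,"jaw":1},{"tx":0,"ty":0,"tz":2.9,"ax":0,"ay":0,"az":0,"jaw":1},{"tx":0,"ty":0,"tz":2.9,"ax":0,"ay":0,"az":0,"jaw":1},{"tx":0,"ty":0,"tz":2.9,"ax":0,"ay":0,"az":0,"jaw":1},{"tx":0,"ty":0,"tz":2.7,"ax":0,"ay":0,"az":0,"jaw":1},{"tx":0,"ty":0,"tz":0,"ax":0,"ay":0,"az":0,"jaw":1},{"tx":0,"ty":0,"tz":0,"ax":0,"ay":0,"az":0,"jaw":0},{"tx":0,"ty":0,"tz":0,"ax":0,"ay":0,"az":0,"jaw":0},{"tx":0,"ty":0,"tz":0,"ax":0,"ay":0,"az":0,"jaw":0},{"tx":0,"ty":0,"tz":0,"ax":0,"ay":0,"az":0,"jaw":0},{"tx":0,"ty":0,"tz":0,"ax":0,"ay":0,"az":0,"jaw":0},{"tx":0,"ty":0,"tz":0,"ax":0,"ay":0,"az":0,"jaw":0}]' && python3 -m inch '[{"tx":0,"ty":0,"tz":0,"ax":0,"ay":0,"az":0,"jaw":0},{"tx":0,"ty":0,"tz":0,"ax":0,"ay":0,"az":0,"jaw":0},{"tx":0,"ty":0,"tz":-1,"ax":0,"ay":0,"az":0,"jaw":0},{"tx":0,"ty":0,"tz":-3,"ax":0,"ay":0,"az":0,"jaw":0},{"tx":0,"ty":0,"tz":-3,"ax":0,"ay":0,"az":0,"jaw":0},{"tx":0,"ty":0,"tz":-3,"ax":0,"ay":0,"az":0,"jaw":0},{"tx":0,"ty":0,"tz":-3,"ax":0,"ay":0,"az":0,"jaw":0},{"tx":0,"ty":0,"tz":-1,"ax":0,"ay":0,"az":0,"jaw":0},{"tx":0,"ty":0,"tz":0,"ax":0,"ay":0,"az":0,"jaw":0}]' && python3 -m inch '[{"tx":1,"ty":-0.7,"tz":0,"ax":0,"ay":0,"az":0,"jaw":0},{"tx":2,"ty":-1.4,"tz":0,"ax":0,"ay":0,"az":0,"jaw":0},{"tx":3,"ty":-2.1,"tz":0,"ax":0,"ay":0,"az":0,"jaw":0},{"tx":3.5,"ty":-2.5,"tz":0,"ax":0,"ay":0,"az":0,"jaw":0},{"tx":3.5,"ty":-2.5,"tz":0,"ax":0,"ay":0,"az":0,"jaw":0},{"tx":2.7,"ty":-2,"tz":0,"ax":0,"ay":0,"az":0,"jaw":0},{"tx":2,"ty":-1.4,"tz":0,"ax":0,"ay":0,"az":0,"jaw":0},{"tx":0,"ty":0,"tz":0,"ax":0,"ay":0,"az":0,"jaw":0},{"tx":0,"ty":0,"tz":0,"ax":0,"ay":0,"az":0,"jaw":0},{"tx":0,"ty":0,"tz":0,"ax":0,"ay":0,"az":0,"jaw":0}]' && python3 w.py w9; python3 foot.py w9 150 20
```

```text
t: 22.2
ee_pos: [457.6, -120.5, 38.8]
orientation: [-3.142, 0.001, -0.0]
ft_force: [0.5, -0.6, 0.6]
width: 30.9
t: 23.32
ee_pos: [457.8, -120.5, 179.2]
orientation: [3.141, -0.001, 0.002]
ft_force: [0.2, 0.9, -1.4]
width: 23.5
t: 24.58
ee_pos: [633.8, 5.0, 178.3]
orientation: [3.142, -0.002, -0.002]
ft_force: [-0.5, -0.2, -1.2]
width: 23.8
t 24.57 ee [633.8   5.  178.3] tool x,y [ 1.    -0.001 -0.001] [-0.001 -1.     0.   ] w 23.8
stamp_a_mid 0.68 [229. 333.] 810 [ 614.3 -140.7  100.5] z98 112.7 ray14 [ 604.1 -220.2   14. ] rgb [81. 53. 27.]
   top med [ 614.3 -144.4  111.4] mid [617.1 -59.5 189.1] 273
pad_a_top 0.76 [261. 107.] 3021 [648.   82.9  14. ] z98 15.5 ray14 [647.1  85.   14. ] rgb [247. 179.  97.]
   top med [648.   82.9  14. ] mid [648.5  82.4  13.4] 3014
[224 195  54  30 776] foot [635.7   4. ] rms 0.42 ee [633.8   5.  178.3]
```

```bash
python3 -m inch '[{"tx":0.08,"ty":-0.1,"tz":1,"ax":0,"ay":0,"az":0,"jaw":0},{"tx":0,"ty":0,"tz":3,"ax":0,"ay":0,"az":0,"jaw":0},{"tx":0,"ty":0,"tz":3,"ax":0,"ay":0,"az":0,"jaw":0},{"tx":0,"ty":0,"tz":2.5,"ax":0,"ay":0,"az":0,"jaw":0},{"tx":0,"ty":0,"tz":1.5,"ax":0,"ay":0,"az":0,"jaw":0},{"tx":0,"ty":0,"tz":1,"ax":0,"ay":0,"az":0,"jaw":0},{"tx":0,"ty":0,"tz":0.5,"ax":0,"ay":0,"az":0,"jaw":0},{"tx":0,"ty":0,"tz":0.1,"ax":0,"ay":0,"az":0,"jaw":0},{"tx":0,"ty":0,"tz":0.1,"ax":0,"ay":0,"az":0,"jaw":0},{"tx":0,"ty":0,"tz":0,"ax":0,"ay":0,"az":0,"jaw":0},{"tx":0,"ty":0,"tz":0,"ax":0,"ay":0,"az":0,"jaw":0}]'
```

```text
t: 26.1
ee_pos: [636.0, 6.4, 52.6]
orientation: [3.142, -0.001, 0.002]
ft_force: [-1.3, -0.3, 6.3]
width: 23.5
```

```bash
python3 -m inch '[{"tx":0,"ty":0,"tz":0,"ax":0,"ay":0,"az":0,"jaw":1},{"tx":0,"ty":0,"tz":0,"ax":0,"ay":0,"az":0,"jaw":1},{"tx":0,"ty":0,"tz":0,"ax":0,"ay":0,"az":0,"jaw":1},{"tx":0,"ty":0,"tz":0,"ax":0,"ay":0,"az":0,"jaw":1},{"tx":0,"ty":0,"tz":0,"ax":0,"ay":0,"az":0,"jaw":1},{"tx":0,"ty":0,"tz":0,"ax":0,"ay":0,"az":0,"jaw":1},{"tx":0,"ty":0,"tz":-2,"ax":0,"ay":0,"az":0,"jaw":1},{"tx":0,"ty":0,"tz":-4,"ax":0,"ay":0,"az":0,"jaw":1},{"tx":0,"ty":0,"tz":-4,"ax":0,"ay":0,"az":0,"jaw":1},{"tx":0,"ty":0,"tz":-3,"ax":0,"ay":0,"az":0,"jaw":1},{"tx":0,"ty":0,"tz":0,"ax":0,"ay":0,"az":0,"jaw":1}]' && python3 w.py w10 && python3 -m inch '[{"tx":-2.13,"ty":3.4,"tz":0,"ax":0,"ay":0,"az":0,"jaw":1},{"tx":-2.13,"ty":3.4,"tz":0,"ax":0,"ay":0,"az":0,"jaw":1},{"tx":-2.13,"ty":3.4,"tz":0,"ax":0,"ay":0,"az":0,"jaw":1},{"tx":-2.13,"ty":3.4,"tz":0,"ax":0,"ay":0,"az":0,"jaw":1},{"tx":-2.13,"ty":3.4,"tz":0,"ax":0,"ay":0,"az":0,"jaw":1},{"tx":-2.13,"ty":3.4,"tz":0,"ax":0,"ay":0,"az":0,"jaw":1},{"tx":-2.13,"ty":3.4,"tz":0,"ax":0,"ay":0,"az":0,"jaw":1},{"tx":-2.13,"ty":3.4,"tz":1.5,"ax":0,"ay":0,"az":0,"jaw":1},{"tx":-2.13,"ty":3.4,"tz":1.5,"ax":0,"ay":0,"az":0,"jaw":1},{"tx":0,"ty":0,"tz":0,"ax":0,"ay":0,"az":0,"jaw":1},{"tx":0,"ty":0,"tz":0,"ax":0,"ay":0,"az":0,"jaw":1},{"tx":0,"ty":0,"tz":0,"ax":0,"ay":0,"az":0,"jaw":1}]' && python3 w.py w11 | head -1; python3 st.py w10 92; python3 st.py w11 68
python3 -c "
import cv2,numpy as np
cv2.imwrite('pics/c3.png',np.hstack([cv2.resize(cv2.imread('pics/%s.png'%n),(400,300)) for n in ['w10','w11']]))"
```

```text
t: 27.48
ee_pos: [637.5, 6.4, 185.9]
orientation: [3.142, -0.001, 0.011]
ft_force: [0.2, 0.2, 0.0]
width: 87.8
t 27.48 ee [637.5   6.4 185.9] tool x,y [ 1.    -0.     0.007] [-0. -1.  0.] w 87.8
pad_a_top 0.84 [258. 107.] 2838 [647.6  83.3  14. ] z98 15.6 ray14 [648.2  86.8  14. ] rgb [245. 175.  95.]
   top med [647.6  83.3  14. ] mid [648.1  82.3  14. ] 2822
t: 29.12
ee_pos: [444.2, -298.7, 151.8]
orientation: [-3.141, -0.001, -0.0]
ft_force: [-0.2, -0.4, 0.1]
width: 87.7
t 29.12 ee [ 444.2 -298.7  151.8] tool x,y [1.    0.001 0.   ] [ 0.001 -1.    -0.   ] w 87.7
top depth mid [638.1   5.9  91.1] mean [638.1   6.2  91.5] 365
brass [229 161  43  37 502] ellipse [254.3 178.1] [38.7 48.2] ray z10 [644.7   2.9  10. ]
brass [   0  185   38   37 1053] ellipse [ 16.2 202.3] [36.9 42.6] ray z10 [346.7 -27.2  10. ]
brass [217 215  46  35 801] ellipse [239.3 235.8] [41.2 46.3] ray z10 [625.2 -74.3  10. ]
top depth mid [ 444.8 -301.4   67.2] mean [ 444.7 -301.2   67.5] 391
brass [ 401    0   65   64 2277] ellipse [432.9  26. ] [64.6 76.4] ray z10 [ 620.4 -144.6   10. ]
brass [382  78  85  24 809] ellipse [424.7  89.4] [ 15.  102.5] ray z10 [ 622.4 -201.8   10. ]
```

View pics/c3.png

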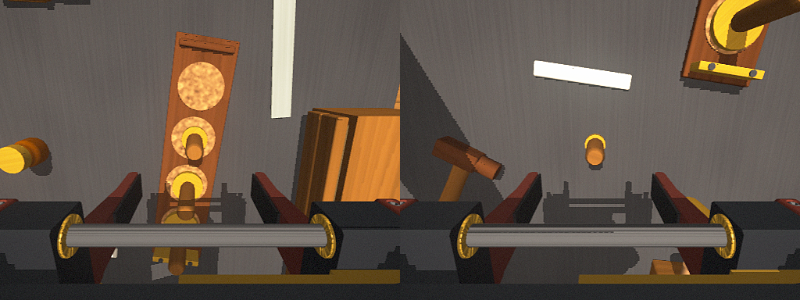

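B stands on the third pad, about 2 mm off centre by depth. Stamp A is centred at (248,190) in the wrist picture and the hammer is clear of the fingers.

```bash
python3 -m inch '[{"tx":0.06,"ty":0.26,"tz":0,"ax":0,"ay":0,"az":0,"jaw":1},{"tx":0,"ty":0,"tz":3,"ax":0,"ay":0,"az":0,"jaw":1},{"tx":0,"ty":0,"tz":3,"ax":0,"ay":0,"az":0,"jaw":1},{"tx":0,"ty":0,"tz":3,"ax":0,"ay":0,"az":0,"jaw":1},{"tx":0,"ty":0,"tz":2.8,"ax":0,"ay":0,"az":0,"jaw":1},{"tx":0,"ty":0,"tz":0,"ax":0,"ay":0,"az":0,"jaw":1},{"tx":0,"ty":0,"tz":0,"ax":0,"ay":0,"az":0,"jaw":0},{"tx":0,"ty":0,"tz":0,"ax":0,"ay":0,"az":0,"jaw":0},{"tx":0,"ty":0,"tz":0,"ax":0,"ay":0,"az":0,"jaw":0},{"tx":0,"ty":0,"tz":0,"ax":0,"ay":0,"az":0,"jaw":0},{"tx":0,"ty":0,"tz":0,"ax":0,"ay":0,"az":0,"jaw":0},{"tx":0,"ty":0,"tz":0,"ax":0,"ay":0,"az":0,"jaw":0}]' && python3 -m inch '[{"tx":0,"ty":0,"tz":0,"ax":0,"ay":0,"az":0,"jaw":0},{"tx":0,"ty":0,"tz":0,"ax":0,"ay":0,"az":0,"jaw":0},{"tx":0,"ty":0,"tz":-1,"ax":0,"ay":0,"az":0,"jaw":0},{"tx":0,"ty":0,"tz":-3,"ax":0,"ay":0,"az":0,"jaw":0},{"tx":0,"ty":0,"tz":-3,"ax":0,"ay":0,"az":0,"jaw":0},{"tx":0,"ty":0,"tz":-3,"ax":0,"ay":0,"az":0,"jaw":0},{"tx":0,"ty":0,"tz":-3,"ax":0,"ay":0,"az":0,"jaw":0},{"tx":0,"ty":0,"tz":-1,"ax":0,"ay":0,"az":0,"jaw":0},{"tx":0,"ty":0,"tz":0,"ax":0,"ay":0,"az":0,"jaw":0}]' && python3 -m inch '[{"tx":1.85,"ty":-1.5,"tz":0,"ax":0,"ay":0,"az":0,"jaw":0},{"tx":1.85,"ty":-3,"tz":0,"ax":0,"ay":0,"az":0,"jaw":0},{"tx":1.85,"ty":-4,"tz":0,"ax":0,"ay":0,"az":0,"jaw":0},{"tx":1.85,"ty":-4.5,"tz":0,"ax":0,"ay":0,"az":0,"jaw":0},{"tx":1.85,"ty":-4.5,"tz":0,"ax":0,"ay":0,"az":0,"jaw":0},{"tx":1.85,"ty":-4.5,"tz":0,"ax":0,"ay":0,"az":0,"jaw":0},{"tx":1.85,"ty":-4.5,"tz":0,"ax":0,"ay":0,"az":0,"jaw":0},{"tx":1.85,"ty":-4.5,"tz":0,"ax":0,"ay":0,"az":0,"jaw":0},{"tx":1.85,"ty":-3.9,"tz":0,"ax":0,"ay":0,"az":0,"jaw":0},{"tx":1.85,"ty":-2.5,"tz":0,"ax":0,"ay":0,"az":0,"jaw":0},{"tx":1.85,"ty":-1,"tz":0,"ax":0,"ay":0,"az":0,"jaw":0}]' && python3 -m inch '[{"tx":0,"ty":0,"tz":0,"ax":0,"ay":0,"az":0,"jaw":0},{"tx":0,"ty":0,"tz":0,"ax":0,"ay":0,"az":0,"jaw":0},{"tx":0,"ty":0,"tz":0,"ax":0,"ay":0,"az":0,"jaw":0}]' && python3 w.py w12 | head -1; python3 foot.py w12 150 15
```

```text
t: 30.78
ee_pos: [444.2, -302.1, 33.8]
orientation: [-3.142, 0.001, 0.0]
ft_force: [-0.6, 0.5, -1.4]
width: 31.1
t: 31.9
ee_pos: [444.4, -302.2, 174.2]
orientation: [3.141, -0.001, 0.002]
ft_force: [0.4, -0.6, -0.5]
width: 23.4
t: 33.28
ee_pos: [647.4, 83.5, 171.6]
orientation: [3.141, 0.002, -0.005]
ft_force: [-0.6, 0.3, -0.8]
width: 23.1
t: 33.65
ee_pos: [647.0, 81.1, 173.3]
orientation: [3.141, -0.002, -0.002]
ft_force: [-0.2, -0.2, -0.3]
width: 23.4
t 33.65 ee [647.   81.1 173.3] tool x,y [ 1.    -0.001 -0.001] [-0.001 -1.     0.   ] w 23.4
[230 204  42  20 295] foot [648.5  80.8] rms 0.29 ee [647.   81.1 173.3]
```

```bash
python3 -m inch '[{"tx":0,"ty":-0.15,"tz":1,"ax":0,"ay":0,"az":0,"jaw":0},{"tx":0,"ty":0,"tz":3,"ax":0,"ay":0,"az":0,"jaw":0},{"tx":0,"ty":0,"tz":3,"ax":0,"ay":0,"az":0,"jaw":0},{"tx":0,"ty":0,"tz":2.5,"ax":0,"ay":0,"az":0,"jaw":0},{"tx":0,"ty":0,"tz":1.5,"ax":0,"ay":0,"az":0,"jaw":0},{"tx":0,"ty":0,"tz":1,"ax":0,"ay":0,"az":0,"jaw":0},{"tx":0,"ty":0,"tz":0.5,"ax":0,"ay":0,"az":0,"jaw":0},{"tx":0,"ty":0,"tz":0.1,"ax":0,"ay":0,"az":0,"jaw":0},{"tx":0,"ty":0,"tz":0.1,"ax":0,"ay":0,"az":0,"jaw":0},{"tx":0,"ty":0,"tz":0,"ax":0,"ay":0,"az":0,"jaw":0},{"tx":0,"ty":0,"tz":0,"ax":0,"ay":0,"az":0,"jaw":0}]'
```

```text
t: 35.17
ee_pos: [648.4, 83.4, 47.7]
orientation: [-3.141, 0.001, -0.002]
ft_force: [-1.6, 0.2, 5.9]
width: 23.4
```

Contact again. I release, rise and back off, then do a full check.

```bash
python3 -m inch '[{"tx":0,"ty":0,"tz":0,"ax":0,"ay":0,"az":0,"jaw":1},{"tx":0,"ty":0,"tz":0,"ax":0,"ay":0,"az":0,"jaw":1},{"tx":0,"ty":0,"tz":0,"ax":0,"ay":0,"az":0,"jaw":1},{"tx":0,"ty":0,"tz":0,"ax":0,"ay":0,"az":0,"jaw":1},{"tx":0,"ty":0,"tz":0,"ax":0,"ay":0,"az":0,"jaw":1},{"tx":0,"ty":0,"tz":0,"ax":0,"ay":0,"az":0,"jaw":1},{"tx":0,"ty":0,"tz":-2,"ax":0,"ay":0,"az":0,"jaw":1},{"tx":0,"ty":0,"tz":-4,"ax":0,"ay":0,"az":0,"jaw":1},{"tx":0,"ty":0,"tz":-5,"ax":0,"ay":0,"az":0,"jaw":1},{"tx":0,"ty":0,"tz":-5,"ax":0,"ay":0,"az":0,"jaw":1},{"tx":0,"ty":0,"tz":-4,"ax":0,"ay":0,"az":0,"jaw":1},{"tx":0,"ty":0,"tz":0,"ax":0,"ay":0,"az":0,"jaw":1}]' && python3 -m inch '[{"tx":-1,"ty":4,"tz":-2,"ax":0,"ay":0,"az":0,"jaw":1},{"tx":-1,"ty":4,"tz":-2,"ax":0,"ay":0,"az":0,"jaw":1},{"tx":0,"ty":4,"tz":-2,"ax":0,"ay":0,"az":0,"jaw":1},{"tx":0,"ty":4,"tz":0,"ax":0,"ay":0,"az":0,"jaw":1},{"tx":0,"ty":0,"tz":0,"ax":0,"ay":0,"az":0,"jaw":1},{"tx":0,"ty":0,"tz":0,"ax":0,"ay":0,"az":0,"jaw":1},{"tx":0,"ty":0,"tz":0,"ax":0,"ay":0,"az":0,"jaw":1},{"tx":0,"ty":0,"tz":0,"ax":0,"ay":0,"az":0,"jaw":1}]' && python3 w.py w13|head -1
python3 - <<'E'
from h import *
im,d=viewer.get_image("scene"); save("s9",im)
Z=np.load("w13.npz"); cal={k:Z[k] for k in ["fx","fy","cx","cy","rvec","tvec"]}
for name,P in [("wrist",cloud("wrist",Z["d"],cal).reshape(-1,3)),("scene",cloud("scene",d).reshape(-1,3))]:
  for k,H,c in [("D",98,(612.7,-148.9)),("C",88,(624.4,-71.8)),("B",78,(636,5.3)),("A",68,(647.8,82.6))]:
    g=P[(np.hypot(*(P[:,:2]-c).T)<22)&(abs(P[:,2]-H-14)<4)]
    print(name,k,len(g), "top", np.median(g,0).round(1) if len(g) else "", "minus pad",(np.median(g,0)[:2]-c).round(1) if len(g) else "")
E
python3 -c "
import cv2,numpy as np
cv2.imwrite('pics/c4.png',np.hstack([cv2.resize(cv2.imread('pics/%s.png'%n),(400,300)) for n in ['w13','s9']]))"
```

```text
t: 36.67
ee_pos: [650.2, 83.6, 252.5]
orientation: [-3.141, 0.001, -0.014]
ft_force: [0.6, 0.2, -0.3]
width: 87.6
t: 37.67
ee_pos: [627.8, -75.6, 306.6]
orientation: [-3.141, -0.001, 0.001]
ft_force: [0.9, -0.5, 0.2]
width: 88.1
t 37.67 ee [627.8 -75.6 306.6] tool x,y [ 1.     0.001 -0.   ] [ 0.001 -1.    -0.   ] w 88.1
wrist D 190 top [ 613.4 -148.   111.6] minus pad [0.7 0.9]
wrist C 206 top [627.  -72.3 101.5] minus pad [ 2.6 -0.5]
wrist B 241 top [638.6   6.1  91.5] minus pad [2.6 0.8]
wrist A 272 top [650.7  83.   81.6] minus pad [2.9 0.4]
scene D 86 top [ 614.6 -152.3  110.6] minus pad [ 1.9 -3.4]
scene C 72 top [627.7 -75.2 100.7] minus pad [ 3.3 -3.4]
scene B 65 top [638.    2.4  90.5] minus pad [ 2.  -2.9]
scene A 63 top [651.2  79.5  80.6] minus pad [ 3.4 -3.1]
```

View pics/c4.png

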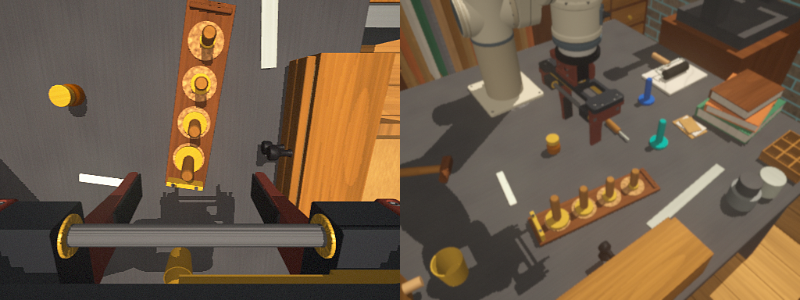

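Both views show all four stamps upright on their pads, descending in height from the brass stop. The jar is standing and the gripper is clear, so I hand in.

```bash
python3 -c "
from workcell import ctrl
print(ctrl.close_job())"
```

```text
the job is handed in; nothing more can be done
None
```

All four stamps are standing on the board in height order, tallest on the pad beside the brass end stop and shortest on the farthest pad. I handed the job in at about 38 s of the 106 s allowed.

- **Centring:** The last wrist-camera check put the stamps 1 to 3 mm from their pad centres. The scene camera, whose calibration differs by a few mm, gave 3.5 to 5 mm. Both are well inside the 13 mm limit.
- **Standing upright:** Top heights matched the expected values to about 0.5 mm by wrist camera and 1.5 mm by scene camera. All four stamps looked upright in both pictures.
- **Clearances:** The jar was standing, and the open gripper was about 200 mm above the stamps when I handed in.
- **Problems:** No final check failed. The first move call was refused because its rows left out some keys, and nothing moved. The trained network missed some stamps in the top and wrist pictures, so I located them from colour and depth instead.

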